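# Stand the carved owl on the pointing stand and hold the sprung pointer at its mark

### The job

Stand the carved owl upright in the middle of the pointing stand's raised round plate, its face and breast towards the needle, and let go of it. Then take the sprung pointer by its knurled collar, pull it out until the dark ring on the rod has just come clear of the barrel's mouth (60 mm of pull), and finish while holding it steady there, so that the carver can read the gap between needle and breast. The needle must not touch the owl, and the other things on the bench stay where they are.

Things in the scene. Friction and masses are not known exactly. Their poses are not given: they have to be found in the camera images.
- owl_mid (a point): The carved wooden owl, 120 mm tall, 70 to 130 g: point on its upright axis, 60 mm above its underside. z up, face and breast look to -x. Grip it across the wings: flat outer sides at y = +-27.5 mm (55 mm apart), 32 mm wide, from 18 mm below to 32 mm above this point. Ear tufts end 60 mm above it: grip 15 to 25 mm above the point, so that the gripper's body clears them.
- owl_breast (a point): The foremost point of the owl's breast, 25.5 mm in front (-x) of the owl's axis and 8 mm above owl_mid.
- owl: The whole owl, on a square foot block 54 x 54 x 30 mm; origin at the centre of its underside, axes as for owl_mid. Head 45 mm wide.
- stand: The pointing stand, fixed: a grey bed, a post with a round plate at one end, at the other a column that carries the pointer's level barrel. Origin on the bench under the plate's centre; x runs level from column to plate along the pointer, z up. Barrel 28 mm across, axis 168 mm above the bench, its mouth at x = -221 mm; clamp head and column (x = -285 mm) reach 200 mm above the bench.
- plate (a point): Centre of the upper face of the round aluminium plate: 100 mm across, 100 mm above the bench, flat and bare. Axes as the stand's: x points away from the pointer, so an owl that faces the needle has its own axes parallel to these.
- pointer: The sprung rod that slides out of the barrel. Origin: centre of its knurled collar (26 mm across, 28 mm long), 40 mm before the mouth when drawn in; x along the rod to the needle's tip (x = 75 mm). At the collar's front (x 14 to 19 mm) a flange 38 mm across keeps fingers from slipping off. A dark ring, 6 mm wide, on the 11 mm rod behind the collar is hidden in the barrel until pulled out.
- needle_tip (a point): The tip of the needle, 75 mm in front of the collar's centre. With the rod at its mark it stands 20 mm from the breast of an owl in the middle of the plate.
- pull (a joint): How far the rod is pulled out, in m: 0 drawn in (the start), 0.060 with the ring just clear of the mouth, 0.085 at the stop. A spring draws it back with 3.6 N at 0, 7.2 N at 0.060; it springs in when let go.
- mushroom: Bystander: carved wooden mushroom, 72 mm tall, cap 62 mm across; origin under its centre.
- mallet: Bystander: round carver's mallet standing on its head, 90 mm across, 242 mm tall; origin under its centre.
- gouge1: Bystander: gouge lying on the bench, 240 mm long, 25 mm high; blade towards +x; origin on the bench, about its middle.
- gouge2: Bystander: a second, wider gouge lying on the bench, the same length.
- stone: Bystander: sharpening stone in a wooden holder lying flat, 170 x 62 x 25 mm; origin under its centre.
- offcut: Bystander: wooden offcut, 85 x 45 x 28 mm; origin under its centre.
There are look-alikes about, which are no part of the job. Leave any turquoise or yellow look-alike of the owl alone.

How it is judged:
By the outcome, as a careful person would: the job done as asked, in the order asked, and still so for the second after the job is handed in, while the arm keeps its last pose, push and grip.
It also fails if it takes over 48 s, if anything falls off the work surface, if the arm or the gripper's body presses on something with over 40 N, if the wrist force passes 120 N, or if a joint passes its speed limit or range.

### The arm

A 6-joint arm with a two-finger parallel gripper is mounted at the origin on the work surface. World frame = base frame: x ahead of the robot, y to its left, z up, the work surface at z = 0. Lengths are in m, angles in rad, forces in N, time in s.
With the tool pointing down it reaches from about 0.3 to 0.75 m from the base axis. Payload 8.5 kg.
Tool frame: the origin (TCP) lies midway between the tips of the shut fingers; the grasp point (between the pads) lies 19 mm behind it; z points along the fingers, x is the direction in which the jaws open and shut, and the axes are right-handed (so a half turn about z gives the same grasp; the last joint's range is limited). The gripper opens to 88 mm and grips with 3 to 60 N. Pads are 18 mm wide; open, the fingers measure 123 mm over their backs; the gripper's body (75 mm by 187 mm) begins 45 mm behind the grasp point.
Start: joints at [-0.215, 0.381, 1.297, -0, 1.464, -0.215], TCP at [0.55, 0, 0.239] pointing down, gripper open.
Joint ranges: [-3.11, 3.11], [-0.89, 2.33], [0.22, 2.48], [-1.42, 4.56], [0.17, 2.85], [-2.88, 2.88]. Speed limits (rad/s): [2.39, 2.39, 3.14, 3.14, 3.14, 3.14].

### API

Orientations are given as a unit quaternion [x, y, z, w].
In Python, from cell import arm gives the robot as it stands. The module is installed in compiled form; this text tells all that it offers.
- The arm moves only by the tool play_rows, never from a script. Its argument "moves" is a list of rows, each an object with "linear": the shift along the world's x, y, z in units of 40 mm (1.0 is 40 mm), a list of three; "angular": the turn, a rotation vector about the world's x, y, z in units of 5 degrees (1.0 is 5 degrees), a list of three; "jaw": the gripper's target within -1 to 1 (fully open at 1, half-way at 0, shut at -1). A call has 1 to 20 rows; each row shifts and turns the commanded pose from where the row before left it; what a row does not reach is not made up. A row lasts 1/10 s, in which the tool goes at most 50 mm and 8.59 degrees, less where a joint would pass 70% of its speed; a pose out of reach is approached as far as the arm can. A call is refused whole if a number of a shift passes 1 or a number of a turn 1, either way. A call with a gripper value outside its range is refused whole. The fingers move at their own pace and stop on an object; "force" is the grip in N (left out, the last holds). Time passes only in rows, so rows that do not move let the fingers close. It gives the time, the measured TCP pose, the force and the opening at its end, in the units of the state.
- arm.get_obs(): the state, without advancing time (a new reading comes with each control period).
- arm.capture(name): name is "scene" or "side" or "wrist"; returns a dict with "pixels" (420x560x3 uint8, blue, green, red), "depth" (420x560 float32, m along the optical axis (not along the pixel's ray), 0 where there is no reading), "K" (3x3 intrinsics, pixels), "camera_from_world" (4x4, takes a point from world to camera coordinates); the wrist camera has in their place "T_tool_cam" (4x4, takes a point from camera to tool coordinates, whose origin is the TCP and whose axes are the tool frame's). Camera axes: x right, y down, z forward; pixel columns grow to the right and rows downward; lengths in m; the calibration is good to about 2 mm. A picture is of the moment at which its call begins: read the wrist's pose just before it.
- arm.finish_job(): hands the job in, once; it reports no verdict.
Trained networks look in the newest picture that a camera, given by its name, has taken for a name from the list of things; names that differ only in an ending like _2 or _b are one class to them, and where a whole thing is asked for, a point or a joint stands for the part that bears it (a point fixed in the world has none). Each returns a list of dicts, best first, with "score" (0 to 1); they miss things now and then, are a little off and sometimes report something else, mostly with a low value. They report only what shows in the picture. A call takes as long as a camera call. They do not tell look-alikes from the thing itself.
- arm.cut_out(camera, target): "region" (420x560 bool, what is visible of it) and "bbox" ([left, top, right, bottom] in pixels, round what is visible of it).
- arm.tip_of(camera, target): "position" ([column, row] in pixels: a listed point, or the origin of a listed thing).
The state is a dict: "t": time; "joint_pos": joint angles; "joint_velocities": joint speeds; "joint_efforts": joint torques, N m; "position": TCP position; "ee_rot": TCP orientation; "force": force on the tool from outside, world axes, zero at the start; "ft_torque": the same for the moment, N m; "opening": finger opening in m.
Only numpy, scipy, OpenCV 4.12 (cv2) and the standard library are available. Lean on these libraries where they do the work, as an engineer would, in place of code of your own. Each camera call takes 0.05 s, during which the arm holds its last target.

## Working session

There is one attempt and no reset: what is moved stays moved. The work goes in short steps, Python scripts to look and compute and a tool call to move; the robot and the scene stay as the last step left them, time stands still between calls to the robot, and variables do not carry over. Pictures are saved under pics/ and viewed, and the job is handed in when it is done.

Besides the shell and the picture viewer there is one more tool, called after "Emit:" by a JSON object that holds its "fn" and its "kwargs". play_rows: Moves the arm, as the interface text tells. Its arguments: {"type":"object","properties":{"moves":{"type":"array","items":{"type":"object","properties":{"linear":{"type":"array","items":{"type":"number"}},"angular":{"type":"array","items":{"type":"number"}},"jaw":{"type":"number"}}}},"force":{"type":"number"}},"required":["moves"]}

```bash
mkdir -p pics; cat > h.py <<'E'
import numpy as np, cv2, pickle
from scipy.spatial.transform import Rotation as R
from cell import arm
def cap(n,save=None):
    o=arm.get_obs(); c=arm.capture(n)
    if 'T_tool_cam' in c:
        T=np.eye(4);T[:3,:3]=R.from_quat(o['ee_rot']).as_matrix();T[:3,3]=o['position']
        c['W']=T@c['T_tool_cam']
    else: c['W']=np.linalg.inv(c['camera_from_world'])
    if save: cv2.imwrite('pics/'+save+'.png',c['pixels'])
    pickle.dump(c,open('last_%s.pkl'%n,'wb'))
    return c
def pts(c):
    d=c['depth'];K=c['K'];v,u=np.mgrid[:d.shape[0],:d.shape[1]]
    P=np.stack([(u-K[0,2])/K[0,0]*d,(v-K[1,2])/K[1,1]*d,d],-1)
    return P@c['W'][:3,:3].T+c['W'][:3,3]
def proj(c,p):
    q=np.linalg.inv(c['W'])@np.append(p,1);q=c['K']@q[:3];return q[:2]/q[2]
def load(n): return pickle.load(open('last_%s.pkl'%n,'rb'))
E
python3 - <<'E'
from h import *
o=arm.get_obs();print(o)
for n in ['scene','side','wrist']:
    c=cap(n,n+'0');print(n,c['W'].round(3).tolist(),c['K'][0,0])
    for t in ['owl','owl_mid','owl_breast','stand','plate','pointer','needle_tip','mushroom','mallet','gouge1','gouge2','stone','offcut']:
        r=arm.tip_of(n,t);print(t,[(np.round(x['position']).tolist(),round(x['score'],2)) for x in r])
E
```

```text
{'t': 0.0, 'joint_pos': array([-2.15312404e-01,  3.81183787e-01,  1.29823077e+00, -3.68586910e-05,
        1.46358234e+00, -2.15308685e-01]), 'joint_velocities': array([-1.38763705e-03, -8.95327633e-04,  7.10254514e-05,  1.94616921e-04,
       -4.68612710e-04, -9.91580485e-05]), 'joint_efforts': array([-6.18006070e-04, -4.37936819e+01, -2.24552107e+01,  7.13253510e-02,
        3.52583989e-02, -8.49877097e-05]), 'position': array([5.49729617e-01, 4.05947707e-05, 2.38154436e-01]), 'ee_rot': array([ 9.99999753e-01,  1.25202095e-07, -6.89828556e-04, -1.32110719e-04]), 'force': array([-0.11557977,  0.84324915,  0.0834427 ]), 'ft_torque': array([ 0.01099509, -0.01223907,  0.02261926]), 'opening': 0.08809152980133626}
scene [[-0.21, 0.707, -0.675, 1.209], [0.978, 0.147, -0.149, 0.072], [-0.006, -0.691, -0.723, 0.825], [0.0, 0.0, 0.0, 1.0]] 410.7060477031061
owl [([204.0, 244.0], 0.84), ([261.0, 273.0], 0.75), ([166.0, 241.0], 0.69), ([252.0, 241.0], 0.69), ([189.0, 293.0], 0.39)]
owl_mid [([200.0, 233.0], 0.92), ([261.0, 262.0], 0.89), ([158.0, 221.0], 0.83), ([246.0, 224.0], 0.59)]
owl_bre
[... 1560 characters left out ...]
6.0, 281.0], 0.94), ([329.0, 346.0], 0.85), ([379.0, 245.0], 0.72), ([337.0, 365.0], 0.61)]
owl_mid [([335.0, 381.0], 0.94), ([394.0, 263.0], 0.78), ([309.0, 308.0], 0.73), ([339.0, 363.0], 0.26)]
owl_breast [([384.0, 249.0], 0.89), ([329.0, 309.0], 0.85), ([336.0, 366.0], 0.67)]
stand [([254.0, 192.0], 0.76), ([148.0, 160.0], 0.69)]
plate [([238.0, 211.0], 0.85), ([422.0, 334.0], 0.68)]
pointer []
needle_tip [([220.0, 81.0], 0.63)]
mushroom [([329.0, 348.0], 0.27)]
mallet [([488.0, 15.0], 0.68), ([421.0, 333.0], 0.68)]
gouge1 [([149.0, 160.0], 0.71), ([420.0, 338.0], 0.56)]
gouge2 [([149.0, 160.0], 0.71), ([420.0, 338.0], 0.56)]
stone [([194.0, 291.0], 0.77)]
offcut [([146.0, 335.0], 0.61)]
```

View pics/scene0.png

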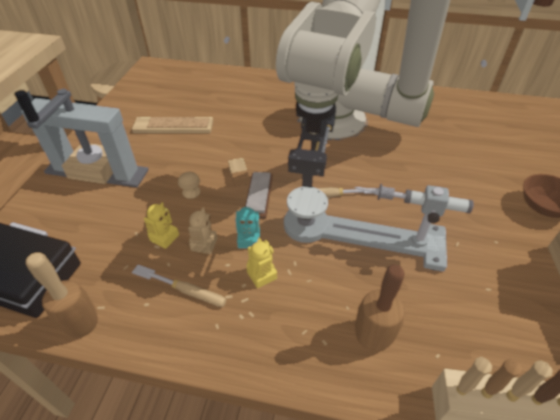

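View pics/side0.png

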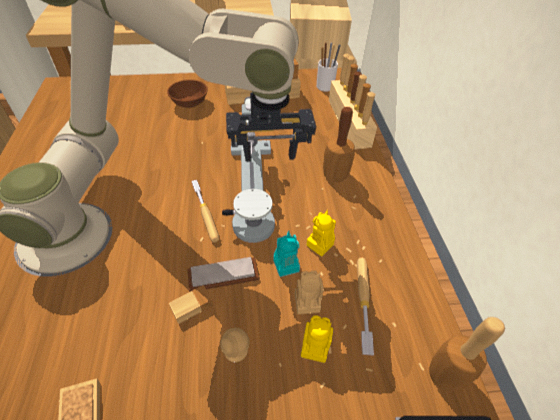

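View pics/wrist0.png

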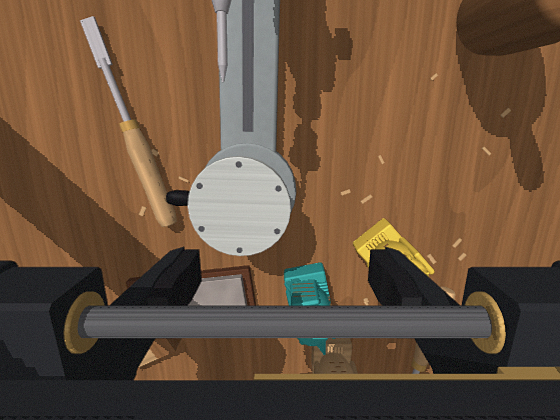

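Owl candidates in the scene picture: wooden (200,232), turquoise (248,228), yellow (161,225), and yellow (262,263). The description points to the wooden one. Next I'll check it in a close crop and measure the owl and the stand.

```bash
python3 - <<'E'
from h import *
for n,b in [('scene',(140,180,300,300)),('side',(260,190,400,380))]:
    c=load(n);im=c['pixels'][b[1]:b[3],b[0]:b[2]]
    cv2.imwrite('pics/crop_%s.png'%n,cv2.resize(im,None,fx=3 if n=='side' else 4.5,fy=3 if n=='side' else 4.5,interpolation=cv2.INTER_CUBIC))
# plate: points at z~0.1
for n in ['wrist','scene','side']:
    c=load(n);P=pts(c);
    m=(abs(P[...,2]-0.1)<0.006)&(c['depth']>0)
    px,py={'wrist':(238,211),'scene':(307,203),'side':(252,205)}[n]
    k,l=cv2.connectedComponents(m.astype('uint8'));q=l[py,px]
    Q=P[l==q] if q else P[m]
    (cx,cy),r=cv2.minEnclosingCircle(Q[:,:2].astype('f4'));print(n,'plate',q,len(Q),cx,cy,r,Q.mean(0), np.median(Q[:,2]))
    # barrel/needle : z 0.15-0.2 near x .55, y .05..0.4
    m=(P[...,2]>0.15)&(P[...,2]<0.19)&(c['depth']>0)&(P[...,1]>0.05)&(P[...,1]<0.4)&(abs(P[...,0]-cx)<0.05)
    Q=P[m]
    for y in np.arange(0.05,0.4,0.02):
        s=Q[abs(Q[:,1]-y)<0.01]
        if len(s)>3: print(round(y,2),len(s),np.median(s,0).round(4),s.max(0).round(3))
E
```

```text
wrist plate 3 8008 0.5060531497001648 -0.009564581327140331 0.05007418617606163 [ 0.50643515 -0.00736104  0.10058772] 0.10060748726982768
0.09 21 [0.5099 0.0984 0.1693] [0.511 0.1   0.171]
0.11 300 [0.5106 0.1105 0.1709] [0.513 0.12  0.173]
0.13 424 [0.5113 0.132  0.1713] [0.516 0.14  0.175]
0.15 61 [0.5131 0.1409 0.1723] [0.517 0.143 0.175]
scene plate 9 954 0.506407618522644 -0.008671837858855724 0.05135297775268555 [ 0.50984824 -0.00856807  0.0988092 ] 0.09884806092045462
0.11 21 [0.5121 0.1104 0.1692] [0.516 0.12  0.172]
0.13 26 [0.5133 0.1317 0.1687] [0.516 0.14  0.173]
0.15 89 [0.5175 0.1528 0.1731] [0.533 0.16  0.186]
0.17 106 [0.5213 0.1704 0.176 ] [0.527 0.18  0.182]
0.19 60 [0.5175 0.1864 0.171 ] [0.527 0.2   0.181]
0.21 98 [0.5194 0.2125 0.1729] [0.531 0.22  0.185]
0.23 113 [0.524  0.2302 0.1759] [0.531 0.24  0.184]
0.25 156 [0.5279 0.2513 0.1759] [0.538 0.26  0.19 ]
0.27 145 [0.5373 0.27   0.1683] [0.556 0.28  0.19 ]
0.29 116 [0.5375 0.2884 0.172 ] [0.556 0.299 0.19 ]
0.31 116 [0.5264 0.3103 0.1761] [0.532 0.32  0.182]
0.33 125 [0.5269 0.3298 0.1766] [0.532 0.34  0.184]
0.35 90 [0.528  0.3463 0.177 ] [0.535 0.353 0.185]
side plate 21 923 0.5043231844902039 -0.009118455462157726 0.05111834779381752 [ 0.50433996 -0.01182325  0.1015785 ] 0.1017803617094637
0.11 6 [0.5091 0.1092 0.1726] [0.51  0.115 0.175]
0.13 6 [0.5105 0.1335 0.1726] [0.514 0.139 0.177]
0.15 43 [0.517  0.1542 0.1717] [0.528 0.159 0.19 ]
0.17 20 [0.5116 0.1739 0.1822] [0.521 0.179 0.187]
0.19 4 [0.5176 0.182  0.18  ] [0.522 0.184 0.181]
0.23 6 [0.5051 0.2291 0.1831] [0.508 0.236 0.184]
0.31 5 [0.5125 0.3193 0.1842] [0.518 0.32  0.187]
0.33 20 [0.513  0.3314 0.1833] [0.519 0.34  0.186]
0.35 18 [0.5092 0.3482 0.183 ] [0.517 0.355 0.186]
```

```bash
python3 - <<'E'
from h import *
for n,t in [('scene',(200,232)),('side',(309,289))]:
    c=load(n);P=pts(c)
    r=arm.cut_out(n,'owl')
    for x in r:
        m=x['region'];Q=P[m&(c['depth']>0)];print(n,x['bbox'],round(x['score'],2),np.median(Q,0).round(3),Q[:,2].max().round(3),np.median(c['pixels'][m],0))
        b=x['bbox']
        if b[0]<=t[0]<=b[2] and b[1]<=t[1]<=b[3]:
            for z0,z1 in [(.01,.028),(.03,.045),(.045,.09),(.09,.125)]:
                s=Q[(Q[:,2]>z0)&(Q[:,2]<z1)]; 
                if len(s)>5: print('  ',z0,len(s),s.min(0).round(3),s.max(0).round(3),cv2.minAreaRect(s[:,:2].astype('f4')))
E
```

```text
scene [142.8, 206.3, 180.4, 246.4] 0.91 [ 0.634 -0.349  0.063] 0.118 [ 64. 135. 155.]
scene [234.5, 207.0, 261.5, 246.7] 0.66 [ 0.598 -0.14   0.073] 0.118 [115. 121.  74.]
scene [192.4, 210.6, 218.0, 252.3] 0.59 [ 0.635 -0.243  0.067] 0.118 [ 82. 110. 133.]
   0.01 160 [ 0.591 -0.277  0.01 ] [ 0.647 -0.224  0.028] ((0.6297066807746887, -0.24015720188617706), (0.04199255257844925, 0.06821732223033905), 51.84767150878906)
   0.03 87 [ 0.604 -0.275  0.03 ] [ 0.646 -0.224  0.045] ((0.6253363490104675, -0.24996396899223328), (0.039008527994155884, 0.05277794972062111), 4.669122695922852)
   0.045 289 [ 0.591 -0.273  0.045] [ 0.647 -0.223  0.09 ] ((0.6253260970115662, -0.24724537134170532), (0.03885999321937561, 0.05877397209405899), 46.537437438964844)
   0.09 294 [ 0.593 -0.272  0.09 ] [ 0.644 -0.226  0.118] ((0.6211349964141846, -0.2462444305419922), (0.04431231692433357, 0.0499008446931839), 31.717044830322266)
scene [247.3, 238.2, 279.4, 285.1] 0.59 [ 0.694 -0.081  0.07 ] 0.117 [ 77.  154.5 176. ]
side [273.8, 233.5, 298.0, 277.4] 0.94 [ 0.577 -0.159  0.076] 0.12 [122. 127.   3.]
side
[... 211 characters left out ...]
9  0.028] ((0.6086594462394714, -0.27286890149116516), (0.023342637345194817, 0.05720682442188263), 61.42729949951172)
   0.03 106 [ 0.589 -0.278  0.03 ] [ 0.64  -0.228  0.045] ((0.6142093539237976, -0.2528246343135834), (0.04934827238321304, 0.05093385651707649), 1.957466959953308)
   0.045 317 [ 0.588 -0.277  0.045] [ 0.643 -0.239  0.09 ] ((0.6118518114089966, -0.2631516754627228), (0.030851030722260475, 0.06012340262532234), 71.07124328613281)
   0.09 431 [ 0.588 -0.273  0.09 ] [ 0.642 -0.227  0.12 ] ((0.6151420474052429, -0.250040203332901), (0.054457854479551315, 0.04522636532783508), 2.600719928741455)
side [307.6, 208.8, 337.6, 256.8] 0.68 [ 0.671 -0.1    0.072] 0.121 [  0. 158. 196.]
```

View pics/crop_scene.png

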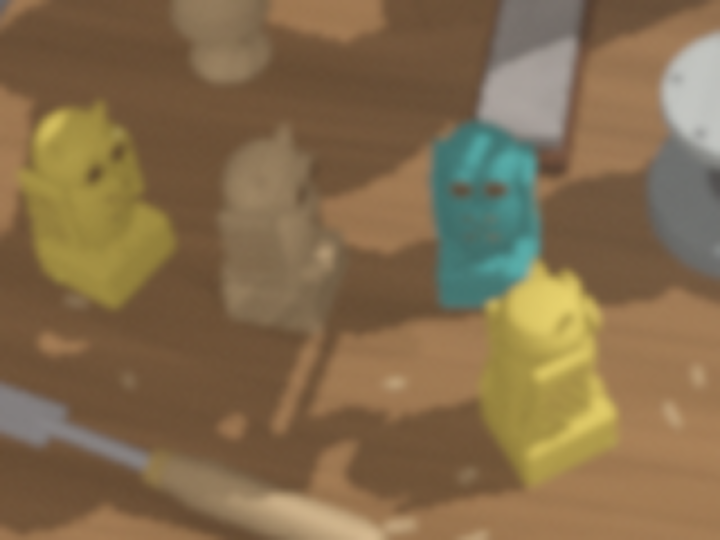

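View pics/crop_side.png

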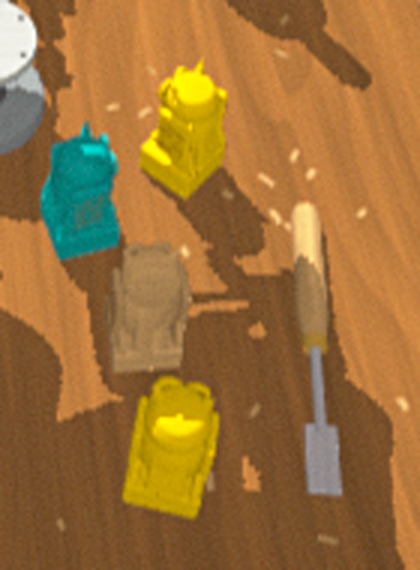

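The crop shows the wooden owl at (200,232) is plain carved wood with its breast towards +y, i.e. towards the stand; the others are painted. Next I'll look at it from above with the wrist camera.

Emit:
{"fn": "play_rows", "kwargs": {"moves": [{"linear": [0.27, -0.95, 0.1], "jaw": 1}, {"linear": [0.27, -0.95, 0.1], "jaw": 1}, {"linear": [0.27, -0.95, 0.1], "jaw": 1}, {"linear": [0.27, -0.95, 0.1], "jaw": 1}, {"linear": [0.27, -0.95, 0.1], "jaw": 1}, {"linear": [0.27, -0.9, 0.0], "jaw": 1}, {"linear": [0, 0, 0], "jaw": 1}]}}

```text
invalid input
```

```bash
python3 - <<'E'
from h import *
c=cap('wrist','wrist1')
print(arm.get_obs()['position'])
P=pts(c)
for t in ['owl_mid','owl_breast','owl']:
    print(t,[(np.round(x['position']).tolist(),round(x['score'],2)) for x in arm.tip_of('wrist',t)])
for x in arm.cut_out('wrist','owl'):
    m=x['region'];Q=P[m&(c['depth']>0)];print(x['bbox'],round(x['score'],2),np.median(Q,0).round(3),np.median(c['pixels'][m],0))
    for z0,z1 in [(.004,.031),(.03,.09),(.06,.09),(.09,.125)]:
        s=Q[(Q[:,2]>z0)&(Q[:,2]<z1)]
        if len(s)>5: print('  ',z0,len(s),s.min(0).round(4),s.max(0).round(4),cv2.minAreaRect(s[:,:2].astype('f4')))
E
```

```text
[5.49982541e-01 5.92046503e-06 2.38755019e-01]
owl_mid [([221.0, 80.0], 0.71), ([311.0, 307.0], 0.67), ([333.0, 379.0], 0.63), ([393.0, 263.0], 0.57)]
owl_breast [([333.0, 308.0], 0.96), ([338.0, 364.0], 0.95), ([382.0, 252.0], 0.57), ([328.0, 344.0], 0.2)]
owl [([379.0, 244.0], 0.86), ([329.0, 345.0], 0.82), ([306.0, 281.0], 0.56)]
[308.9, 336.1, 355.7, 376.5] 0.77 [ 0.616 -0.231  0.042] [55. 77. 97.]
   0.004 416 [ 0.59   -0.2759  0.0052] [ 0.6439 -0.2239  0.031 ] ((0.6169379949569702, -0.24989129602909088), (0.05395730212330818, 0.0519540011882782), 0.1682252585887909)
   0.03 1021 [ 0.5892 -0.2551  0.03  ] [ 0.6434 -0.2241  0.0785] ((0.6162227392196655, -0.23943229019641876), (0.0543636679649353, 0.0305317435413599), 1.0733128786087036)
   0.06 346 [ 0.5897 -0.242   0.06  ] [ 0.6431 -0.2242  0.0785] ((0.6161489486694336, -0.23272237181663513), (0.05351390689611435, 0.01710847020149231), 1.6567851305007935)
   0.09 6 [ 0.5858 -0.1625  0.1126] [ 0.5924 -0.16    0.1212] ((0.5892277956008911, -0.1608530580997467), (0.0017546794842928648, 0.0070332493633031845), 76.1221923828125)
[354
[... 834 characters left out ...]
 43. ]
   0.004 561 [ 0.5496 -0.1615  0.004 ] [ 0.6108 -0.1124  0.031 ] ((0.5800368189811707, -0.14180897176265717), (0.05402359738945961, 0.05084903538227081), 11.568952560424805)
   0.03 1112 [ 0.5496 -0.2273  0.03  ] [ 0.6079 -0.1129  0.0899] ((0.5850338339805603, -0.17165254056453705), (0.054305028170347214, 0.11302293092012405), 10.172524452209473)
   0.06 549 [ 0.5544 -0.1708  0.06  ] [ 0.6053 -0.1143  0.0899] ((0.5725074410438538, -0.13679847121238708), (0.05338239297270775, 0.043643977493047714), 41.243019104003906)
   0.09 376 [ 0.5584 -0.1742  0.09  ] [ 0.5949 -0.1154  0.1212] ((0.5777503848075867, -0.1445418745279312), (0.03058232180774212, 0.05546246096491814), 9.854307174682617)
```

View pics/wrist1.png

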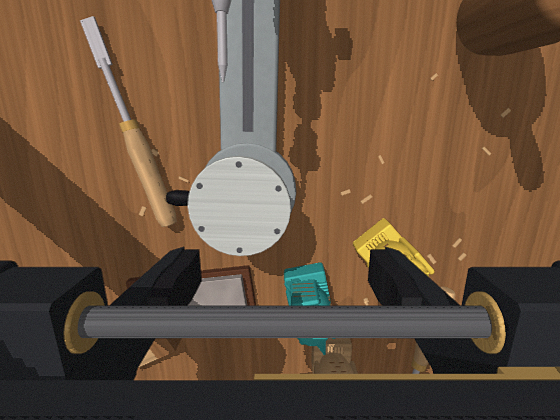

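The call was refused whole, so I'll give every field and a force.

Emit:
{"fn": "play_rows", "kwargs": {"moves": [{"linear": [0.27, -0.95, 0.1], "angular": [0, 0, 0], "jaw": 1}, {"linear": [0.27, -0.95, 0.1], "angular": [0, 0, 0], "jaw": 1}, {"linear": [0.27, -0.95, 0.1], "angular": [0, 0, 0], "jaw": 1}, {"linear": [0.27, -0.95, 0.1], "angular": [0, 0, 0], "jaw": 1}, {"linear": [0.27, -0.95, 0.1], "angular": [0, 0, 0], "jaw": 1}, {"linear": [0.27, -0.9, 0], "angular": [0, 0, 0], "jaw": 1}, {"linear": [0, 0, 0], "angular": [0, 0, 0], "jaw": 1}], "force": 20}}

```text
t: 3.15
position: [0.615, -0.2302, 0.2574]
ee_rot: [1.0, -0.002, -0.0, 0.0]
force: [-0.2, 0.8, -0.7]
opening: 0.0879
```

```bash
python3 - <<'E'
from h import *
c=cap('wrist','wrist2')
print(arm.get_obs()['t'],arm.get_obs()['position'])
P=pts(c)
for t in ['owl_mid','owl_breast','owl']:
    print(t,[(np.round(x['position']).tolist(),round(x['score'],2)) for x in arm.tip_of('wrist',t)])
for x in arm.cut_out('wrist','owl'):
    m=x['region'];Q=P[m&(c['depth']>0)];print(x['bbox'],round(x['score'],2),np.median(Q,0).round(3),np.median(c['pixels'][m],0))
    for z0,z1 in [(.004,.031),(.03,.09),(.06,.09),(.09,.125)]:
        s=Q[(Q[:,2]>z0)&(Q[:,2]<z1)]
        if len(s)>5: print('  ',z0,len(s),s.min(0).round(4),s.max(0).round(4),cv2.minAreaRect(s[:,:2].astype('f4')))
E
```

```text
3.2 [ 0.61476419 -0.22780292  0.25767874]
owl_mid [([285.0, 287.0], 0.8), ([344.0, 46.0], 0.77), ([285.0, 207.0], 0.69)]
owl_breast [([293.0, 270.0], 0.94), ([330.0, 27.0], 0.69), ([286.0, 184.0], 0.64), ([274.0, 104.0], 0.6)]
owl [([286.0, 194.0], 0.77), ([255.0, 109.0], 0.65), ([338.0, 60.0], 0.56)]
[260.0, 174.8, 311.1, 234.0] 0.83 [ 0.617 -0.241  0.101] [109. 153. 192.]
   0.004 374 [ 0.5906 -0.243   0.007 ] [ 0.6432 -0.2247  0.031 ] ((0.6168655157089233, -0.23376861214637756), (0.05256396532058716, 0.018310457468032837), 0.24956822395324707)
   0.03 637 [ 0.5896 -0.2671  0.03  ] [ 0.6446 -0.2226  0.09  ] ((0.6175830960273743, -0.2443099468946457), (0.04335229843854904, 0.05597113072872162), 86.90435791015625)
   0.06 283 [ 0.5896 -0.2671  0.0604] [ 0.6446 -0.2226  0.09  ] ((0.6175830960273743, -0.2443099468946457), (0.04335229843854904, 0.05597113072872162), 86.90435791015625)
   0.09 1814 [ 0.5898 -0.2727  0.0901] [ 0.6446 -0.2257  0.1213] ((0.6169820427894592, -0.24914583563804626), (0.05461576581001282, 0.04696418717503548), 1.2524185180664062)
[225.4, 76.1, 282.5, 138.8] 0.7
[... 2573 characters left out ...]
(0.35232824087142944, -0.2377426028251648), (0.08027137070894241, 0.044008832424879074), 30.342384338378906)
[130.5, 245.3, 172.1, 285.1] 0.35 [ 0.442 -0.329  0.057] [125.  175.5 220. ]
   0.004 130 [ 0.4284 -0.3353  0.0044] [ 0.4575 -0.324   0.0148] ((0.4429866075515747, -0.3294990658760071), (0.01133555918931961, 0.028937645256519318), 88.61884307861328)
   0.03 445 [ 0.4212 -0.3492  0.0425] [ 0.4604 -0.3191  0.0703] ((0.4375298321247101, -0.3304238021373749), (0.04554276913404465, 0.01635371893644333), 38.17718505859375)
   0.06 228 [ 0.4228 -0.3492  0.06  ] [ 0.4543 -0.3241  0.0703] ((0.4360225200653076, -0.3339615762233734), (0.03892429918050766, 0.01236937940120697), 39.31135940551758)
```

View pics/wrist2.png

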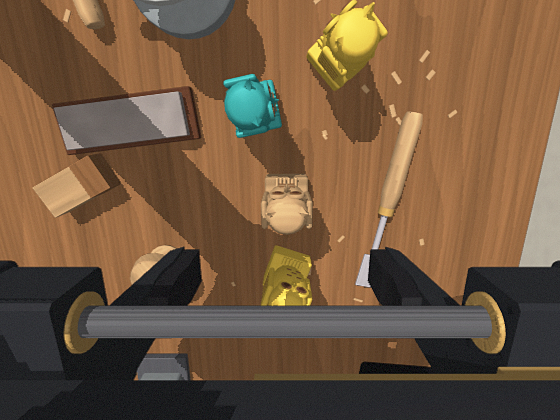

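View from above: the wooden owl is at (287,205), breast at the top (+y), square to the axes; yellow (288,280) and turquoise (250,105) stand clear of the fingers. Centre comes out as (0.617,-0.250). Descend.

Emit:
{"fn": "play_rows", "kwargs": {"moves": [{"linear": [0.05, -0.6, -0.2], "angular": [0, 0, 0], "jaw": 1}, {"linear": [0, 0, -0.9], "angular": [0, 0, 0], "jaw": 1}, {"linear": [0, 0, -0.9], "angular": [0, 0, 0], "jaw": 1}, {"linear": [0, 0, -0.9], "angular": [0, 0, 0], "jaw": 1}, {"linear": [0, 0, -0.9], "angular": [0, 0, 0], "jaw": 1}, {"linear": [0, 0, -0.7], "angular": [0, 0, 0], "jaw": 1}, {"linear": [0, 0, -0.42], "angular": [0, 0, 0], "jaw": 1}, {"linear": [0, 0, 0], "angular": [0, 0, 0], "jaw": 1}, {"linear": [0, 0, 0], "angular": [0, 0, 0], "jaw": 1}], "force": 20}}

```text
t: 4.3
position: [0.617, -0.2503, 0.0624]
ee_rot: [1.0, 0.0, 0.0, 0.0]
force: [-0.4, 0.5, 1.1]
opening: 0.0883
```

```bash
python3 - <<'E'
from h import *
o=arm.get_obs();print(o['t'],o['position'],o['force'],R.from_quat(o['ee_rot']).as_matrix().round(4).tolist())
c=cap('wrist','wrist3')
E
```

```text
4.3 [ 0.61700151 -0.25034993  0.0624093 ] [-0.42516123  0.49963734  1.11695697] [[1.0, 0.0001, 0.0004], [0.0001, -1.0, -0.0003], [0.0004, 0.0003, -1.0]]
```

View pics/wrist3.png

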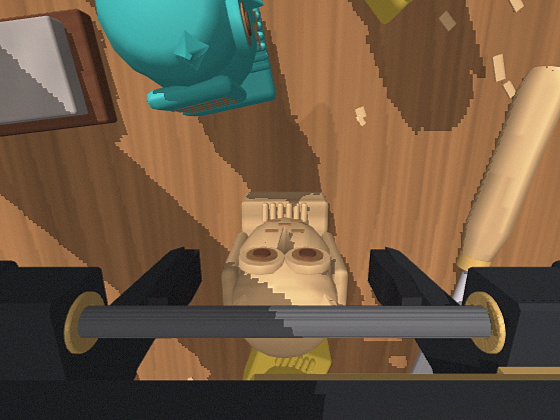

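The owl sits centred between the fingers (col 285), face towards +y. Close.

Emit:
{"fn": "play_rows", "kwargs": {"moves": [{"linear": [0, 0, 0], "angular": [0, 0, 0], "jaw": -1}, {"linear": [0, 0, 0], "angular": [0, 0, 0], "jaw": -1}, {"linear": [0, 0, 0], "angular": [0, 0, 0], "jaw": -1}, {"linear": [0, 0, 0], "angular": [0, 0, 0], "jaw": -1}, {"linear": [0, 0, 0], "angular": [0, 0, 0], "jaw": -1}, {"linear": [0, 0, 0], "angular": [0, 0, 0], "jaw": -1}], "force": 20}}

```text
t: 4.95
position: [0.6169, -0.25, 0.0622]
ee_rot: [1.0, 0.0, 0.0, 0.0]
force: [-0.1, -0.4, 2.8]
opening: 0.0545
```

```bash
python3 - <<'E'
from h import *
# stand geometry from the wrist picture at start (last_wrist now is wrist3; use scene/side pickles) 
o=arm.get_obs();print(o['t'],o['position'],o['opening'],o['force'])
E
```

```text
4.95 [ 0.6168639  -0.24997379  0.06215293] 0.054501546384760534 [-0.11854038 -0.39326277  2.75816582]
```

Gripped at 54.5 mm (55 expected). Lift clear of the others and carry it to a spot near the plate, then look again.

Emit:
{"fn": "play_rows", "kwargs": {"moves": [{"linear": [0, 0, 0.4], "angular": [0, 0, 0], "jaw": -1}, {"linear": [0, 0, 0.9], "angular": [0, 0, 0], "jaw": -1}, {"linear": [0, 0, 0.9], "angular": [0, 0, 0], "jaw": -1}, {"linear": [0, 0, 0.9], "angular": [0, 0, 0], "jaw": -1}, {"linear": [0, 0, 0.9], "angular": [0, 0, 0], "jaw": -1}, {"linear": [-0.4, 0.6, 0.3], "angular": [0, 0, 0], "jaw": -1}, {"linear": [-0.55, 0.85, 0], "angular": [0, 0, 0], "jaw": -1}, {"linear": [-0.55, 0.85, 0], "angular": [0, 0, 0], "jaw": -1}, {"linear": [-0.55, 0.85, 0], "angular": [0, 0, 0], "jaw": -1}, {"linear": [-0.55, 0.85, 0], "angular": [0, 0, 0], "jaw": -1}, {"linear": [-0.18, 0.4, 0], "angular": [0, 0, 0], "jaw": -1}, {"linear": [0, 0, 0], "angular": [0, 0, 0], "jaw": -1}, {"linear": [0, 0, 0], "angular": [0, 0, 0], "jaw": -1}], "force": 20}}

```text
t: 6.25
position: [0.5062, -0.0745, 0.234]
ee_rot: [1.0, 0.0, 0.0, 0.0]
force: [-0.6, 0.5, -0.7]
opening: 0.055
```

```bash
python3 - <<'E'
from h import *
o=arm.get_obs();print(o['t'],o['position'],o['opening'],o['force'])
for n in ['wrist','scene','side']:
    c=cap(n,n+'4');P=pts(c);ok=c['depth']>0
    m=(abs(P[...,2]-0.1)<0.005)&ok&(np.hypot(P[...,0]-.506,P[...,1]+.009)<.058)
    Q=P[m].astype('f4')
    if len(Q)>20:
        (cx,cy),r=cv2.minEnclosingCircle(Q[:,:2]);print(n,'plate',len(Q),cx,cy,r,np.median(Q[:,2]))
    m=(P[...,2]>0.14)&(P[...,2]<0.21)&ok&(P[...,1]>0.05)&(P[...,1]<0.45)&(abs(P[...,0]-.515)<0.05)
    Q=P[m]
    for y in np.arange(0.09,0.4,0.01):
        s=Q[abs(Q[:,1]-y)<0.005]
        if len(s)>3:
            t=s[s[:,2]>np.percentile(s[:,2],85)]
            print(round(y,2),len(s),'mid',((s.min(0)+s.max(0))/2).round(4)[0],'top',t.mean(0).round(4),'xr',s[:,0].min().round(4),s[:,0].max().round(4))
    for t in ['plate','needle_tip','pointer','stand']:
        print(t,[(np.round(x['position']).tolist(),round(x['score'],2)) for x in arm.tip_of(n,t)])
E
```

```text
6.25 [ 0.50618992 -0.07453536  0.23400892] 0.05502356099521423 [-0.59357052  0.49400262 -0.7159356 ]Traceback (most recent call last):
  File "<stdin>", line 8, in <module>
cv2.error: OpenCV(4.12.0) /io/opencv/modules/imgproc/src/shapedescr.cpp:201: error: (-215:Assertion failed) count >= 0 && (depth == CV_32F || depth == CV_32S) in function 'minEnclosingCircle'
```

View pics/wrist4.png

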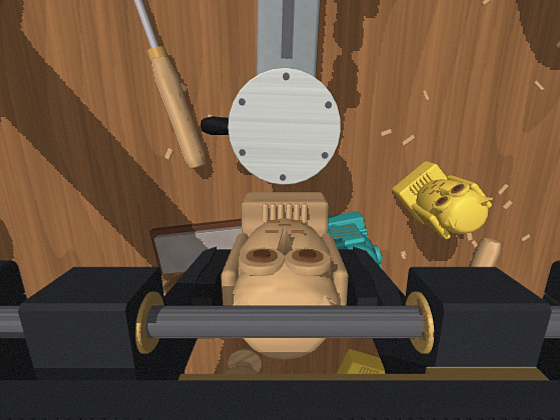

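The owl is held square and the plate (285,126) is bare and fully visible; the bed's slot (288,30) gives the stand's direction.

```bash
python3 - <<'E'
from h import *
for n in ['wrist','scene','side']:
    c=load(n) if n=='wrist' else cap(n,n+'4');P=pts(c);ok=c['depth']>0
    m=(abs(P[...,2]-0.1)<0.005)&ok&(np.hypot(P[...,0]-.506,P[...,1]+.009)<.058)
    Q=P[m][:,:2].astype('f4').copy()
    if len(Q)>20:
        (cx,cy),r=cv2.minEnclosingCircle(Q);print(n,'plate',len(Q),cx,cy,r,Q.mean(0),np.median(P[m][:,2]))
    if n=='wrist':
        # bed edges: top face of bed
        bed=ok&(P[...,1]>.055)&(P[...,2]>0.01)&(P[...,2]<0.06)&(abs(P[...,0]-.51)<.06)
        B=P[bed];print('bed z',np.percentile(B[:,2],[5,50,95]))
        for y in np.arange(.06,.16,.01):
            s=B[abs(B[:,1]-y)<.003]
            if len(s)>5:print(round(y,2),s[:,0].min().round(4),s[:,0].max().round(4))
    else:
      m=(P[...,2]>0.14)&(P[...,2]<0.21)&ok&(P[...,1]>0.05)&(P[...,1]<0.45)&(abs(P[...,0]-.515)<0.05)
      Q=P[m]
      for y in np.arange(0.09,0.4,0.01):
        s=Q[abs(Q[:,1]-y)<0.005]
        if len(s)>3:
            t=s[s[:,2]>np.percentile(s[:,2],85)]
            print(round(y,2),len(s),'top',t.mean(0).round(4),'xr',s[:,0].min().round(4),s[:,0].max().round(4))
    for t in ['plate','needle_tip','pointer','stand']:
        print(t,[(np.round(x['position']).tolist(),round(x['score'],2)) for x in arm.tip_of(n,t)])
    for p in [(.506,-.009,.1),(.5105,.0965,.168),(.5134,.172,.168),(.515,.212,.168)]: print(proj(c,np.array(p)).round(1))
E
```

```text
wrist plate 10218 0.5060181021690369 -0.009550901129841805 0.049998436123132706 [ 0.5061267  -0.00776984] 0.10063718994584836
bed z [0.02497772 0.02666441 0.02813479]
0.06 0.4774 0.5401
0.07 0.4777 0.5409
0.08 0.4779 0.5404
0.09 0.4781 0.5414
0.1 0.4784 0.5421
0.11 0.4786 0.5417
plate [([283.0, 124.0], 0.76)]
needle_tip []
pointer [([247.0, 361.0], 0.29)]
stand [([288.0, 130.0], 0.93)]
[284.  127.8]
[291.8 -59.8]
[ 298.6 -240.5]
[ 303.1 -357.9]
scene plate 945 0.507246732711792 -0.009734811261296272 0.05143638700246811 [ 0.50915724 -0.00883833] 0.0988246084387353
0.1 6 top [0.5105 0.1032 0.1695] xr 0.5082 0.5128
0.11 12 top [0.5116 0.1122 0.1708] xr 0.5084 0.5137
0.12 12 top [0.5114 0.1202 0.1705] xr 0.5092 0.5135
0.13 11 top [0.512  0.1305 0.1699] xr 0.5088 0.5141
0.14 20 top [0.5132 0.1434 0.1737] xr 0.5072 0.5174
0.15 52 top [0.5141 0.1537 0.1856] xr 0.4953 0.5323
0.16 54 top [0.5158 0.157  0.1844] xr 0.5055 0.5302
0.17 54 top [0.5143 0.1705 0.1809] xr 0.5017 0.5261
0.18 53 top [0.5145 0.1791 0.1805] xr 0.5045 0.5272
0.19 23 top [0.5178 0.1888 0.1747] xr 0.5102 0.5189
0.2 22 top [
[... 688 characters left out ...]
 0.1815] xr 0.5078 0.5314
0.34 68 top [0.5185 0.3402 0.1813] xr 0.5085 0.535
0.35 54 top [0.518  0.3486 0.1832] xr 0.5067 0.5348
plate [([306.0, 198.0], 0.79), ([306.0, 226.0], 0.26)]
needle_tip [([354.0, 184.0], 0.61), ([240.0, 174.0], 0.46)]
pointer [([384.0, 195.0], 0.71)]
stand [([304.0, 224.0], 0.82), ([323.0, 196.0], 0.74), ([188.0, 191.0], 0.37), ([280.0, 153.0], 0.36)]
[307.5 199.6]
[354.  187.1]
[387.4 192.7]
[405.5 195.7]
side plate 425 0.5052075982093811 -0.008412966504693031 0.05064155533909798 [ 0.5016121  -0.02664029] 0.10160544958386741
plate [([252.0, 204.0], 0.69)]
needle_tip []
pointer []
stand [([254.0, 227.0], 0.96)]
[253.1 202.7]
[251.8 155.6]
[251.3 137.7]
[251.1 128.9]
```

View pics/side4.png

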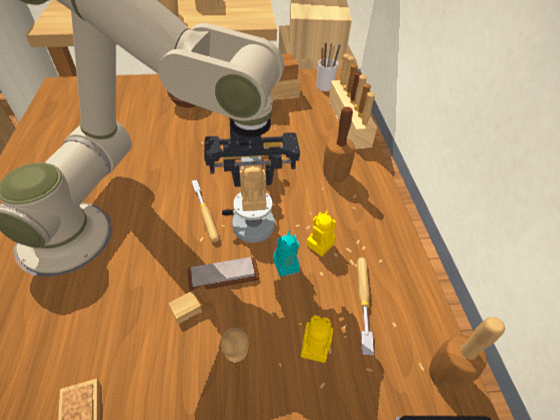

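View pics/scene4.png

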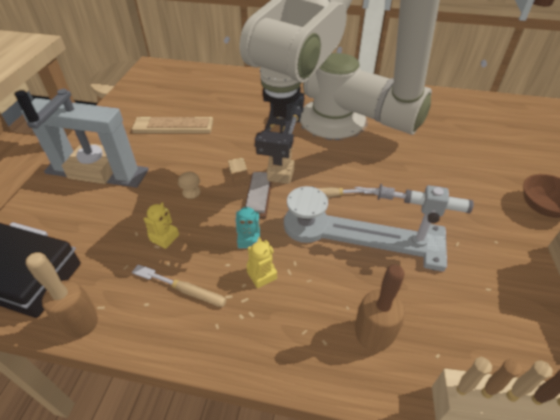

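```bash
python3 - <<'E'
from h import *
c=load('wrist');P=pts(c);ok=c['depth']>0
tcp=np.array([0.50619,-0.07454,0.234])
m=ok&(abs(P[...,0]-.506)<.035)&(P[...,1]<-.03)&(P[...,1]>-.11)&(P[...,2]>.15)
Q=P[m]-tcp
for z0 in np.arange(-.07,.07,.005):
    s=Q[(Q[:,2]>=z0)&(Q[:,2]<z0+.005)]
    if len(s)>5: print(z0.round(3),len(s),s.min(0).round(4)[:2],np.percentile(s,99,0).round(4)[:2],s.max(0)[:2].round(4))
E
```

```text
-0.06 91 [-0.0255  0.0243] [0.0244 0.0252] [0.0256 0.0253]
-0.055 140 [-0.0261  0.0238] [0.0255 0.0252] [0.026  0.0252]
-0.05 153 [-0.0255  0.0238] [0.0257 0.0253] [0.0262 0.0254]
-0.045 154 [-0.0259  0.0241] [0.0249 0.0253] [0.0256 0.0253]
-0.04 163 [-0.026   0.0239] [0.0252 0.0253] [0.026  0.0254]
-0.035 1523 [-0.0269  0.003 ] [0.0266 0.0251] [0.0271 0.0254]
-0.03 587 [-0.0216  0.0062] [0.0194 0.025 ] [0.0242 0.0252]
-0.025 17 [-0.0125  0.0161] [0.0115 0.0245] [0.0115 0.0247]
-0.02 19 [-0.0264  0.0083] [0.0261 0.0108] [0.0263 0.0108]
-0.015 100 [-0.0265  0.0086] [0.0261 0.0214] [0.0263 0.0215]
-0.01 147 [-0.0277  0.0076] [0.0262 0.022 ] [0.0264 0.0222]
-0.005 255 [-0.0266  0.0077] [0.0286 0.0232] [0.0334 0.0233]
0.0 326 [-0.0352  0.0076] [0.0345 0.0228] [0.0348 0.0233]
0.005 533 [-0.0352  0.0073] [0.0343 0.0239] [0.0348 0.0242]
0.01 655 [-0.0352  0.0076] [0.0344 0.0233] [0.0348 0.0235]
0.015 598 [-0.0351  0.0074] [0.0346 0.0228] [0.0348 0.0238]
0.02 717 [-0.0352 -0.0093] [0.0344 0.027 ] [0.0348 0.0276]
0.025 1181 [-0.0352 -0.0081] [0.0336 0.0253] [0.0347 0.0267]
0.03 1146 [-0.0351 -0.0053] [0.0338 0.0223] [0.0347 0.0237]
0.035 1208 [-0.0352 -0.0017] [0.034  0.0221] [0.0347 0.0224]
0.04 2461 [-0.0352 -0.0196] [0.034  0.0212] [0.0348 0.0223]
0.045 3644 [-0.0352 -0.0189] [0.0346 0.019 ] [0.0348 0.0209]
0.05 197 [-0.0352 -0.0116] [0.0348 0.0102] [0.0348 0.0105]
0.055 267 [-0.0352 -0.0116] [0.0348 0.0008] [0.0348 0.0014]
0.06 368 [-0.0352 -0.0124] [0.0348 0.0048] [0.0348 0.0052]
0.065 546 [-0.0352 -0.0093] [0.0348 0.0322] [0.0348 0.0329]
0.07 963 [-0.0352 -0.0046] [0.0348 0.0334] [0.0348 0.0337]
```

Owl in hand: its axis is 1.7 mm behind the TCP (y), bottom 62 mm below it. Plate centre is (0.506,-0.0095), stand axis turned −2.1° about z. Go above the plate.

Emit:
{"fn": "play_rows", "kwargs": {"moves": [{"linear": [0, 0.55, 0], "angular": [0, 0, -0.21], "jaw": -1}, {"linear": [0, 0.55, 0], "angular": [0, 0, -0.21], "jaw": -1}, {"linear": [0, 0.57, 0], "angular": [0, 0, 0], "jaw": -1}, {"linear": [0, 0, -0.6], "angular": [0, 0, 0], "jaw": -1}, {"linear": [0, 0, -0.6], "angular": [0, 0, 0], "jaw": -1}, {"linear": [0, 0, -0.4], "angular": [0, 0, 0], "jaw": -1}, {"linear": [0, 0, 0], "angular": [0, 0, 0], "jaw": -1}, {"linear": [0, 0, 0], "angular": [0, 0, 0], "jaw": -1}, {"linear": [0, 0, 0], "angular": [0, 0, 0], "jaw": -1}], "force": 20}}

```text
t: 7.9
position: [0.5061, -0.0074, 0.171]
ee_rot: [1.0, -0.018, 0.001, 0.0]
force: [0.1, -0.0, -2.1]
opening: 0.0546
```

```bash
python3 - <<'E'
from h import *
o=arm.get_obs();print(o['t'],o['position'],o['opening'],o['force'],R.from_quat(o['ee_rot']).as_matrix().round(4).tolist())
c=cap('wrist','wrist5');P=pts(c);ok=c['depth']>0
m=(abs(P[...,2]-0.1)<0.004)&ok&(np.hypot(P[...,0]-.506,P[...,1]+.009)<.058)
Q=P[m][:,:2]
print(Q.min(0),Q.max(0),np.median(P[m][:,2]))
# circle fit to visible far rim (y>0.02)
from scipy.optimize import least_squares
import cv2
rim=[]
for x in np.arange(.475,.538,.003):
    s=Q[abs(Q[:,0]-x)<.0015]
    if len(s): rim.append((x,s[:,1].max()))
rim=np.array(rim);f=least_squares(lambda p:np.hypot(rim[:,0]-p[0],rim[:,1]-p[1])-.05,[.506,-.009],loss='soft_l1',f_scale=.001);print('rim centre',f.x)
# foot
tcp=o['position'];m=ok&(abs(P[...,0]-.506)<.02)&(P[...,1]>0)&(P[...,1]<.03)&(P[...,2]>tcp[2]-.056)&(P[...,2]<tcp[2]-.037)
print('foot front y',np.median(P[m][:,1]),m.sum())
m=ok&(P[...,2]>tcp[2]-.035)&(P[...,2]<tcp[2]-.030)&(abs(P[...,0]-.506)<.035)&(P[...,1]>-.03)&(P[...,1]<.03)
B=P[m][:,:2].astype('f4').copy();print(len(B),B.min(0),B.max(0),cv2.minAreaRect(B))
E
```

```text
7.9 [ 0.50609736 -0.00736211  0.17099757] 0.054623967425845465 [ 0.07940024 -0.03409929 -2.12873925] [[0.9993, -0.0367, 0.0019], [-0.0367, -0.9993, -0.0004], [0.0019, 0.0004, -1.0]]
[ 0.45650921 -0.03085437] [0.55546158 0.04037919] 0.10066586143566549
rim centre [ 0.50606795 -0.00970337]
foot front y 0.017543570700160896 428
1520 [ 0.47971854 -0.00556125] [0.53370255 0.01851914] ((0.506765604019165, 0.006563484203070402), (0.02254263311624527, 0.05398589000105858), 87.82450103759766)
```

View pics/wrist5.png

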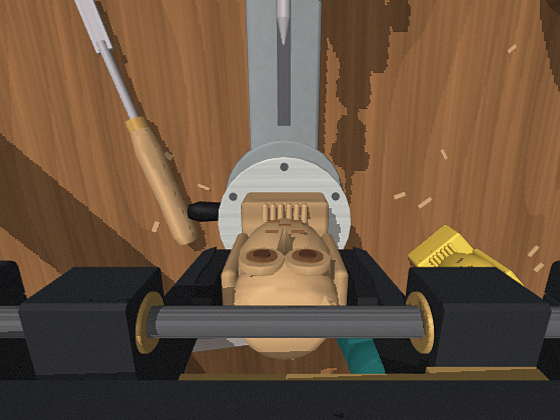

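Face to the needle (283,30), foot centre about (0.5065,-0.0095) against plate centre (0.506,-0.0097). Lower gently.

Emit:
{"fn": "play_rows", "kwargs": {"moves": [{"linear": [-0.01, 0, -0.1], "angular": [0, 0, 0], "jaw": -1}, {"linear": [0, 0, -0.08], "angular": [0, 0, 0], "jaw": -1}, {"linear": [0, 0, -0.03], "angular": [0, 0, 0], "jaw": -1}, {"linear": [0, 0, 0], "angular": [0, 0, 0], "jaw": -1}, {"linear": [0, 0, 0], "angular": [0, 0, 0], "jaw": -1}], "force": 20}}

```text
t: 8.45
position: [0.5051, -0.0072, 0.1621]
ee_rot: [1.0, -0.018, 0.0, 0.0]
force: [-2.0, 0.3, 4.7]
opening: 0.0547
```

```bash
python3 - <<'E'
from h import *
o=arm.get_obs();print(o['t'],o['position'],o['opening'],o['force'],o['ft_torque'])
E
```

```text
8.45 [ 0.50514409 -0.0072053   0.16211396] 0.05472702889123992 [-1.96977564  0.27441466  4.70189886] [0.10868674 0.58325715 0.00755618]
```

Contact (+7 N change at the expected height). Release.

Emit:
{"fn": "play_rows", "kwargs": {"moves": [{"linear": [0, 0, 0], "angular": [0, 0, 0], "jaw": 1}, {"linear": [0, 0, 0], "angular": [0, 0, 0], "jaw": 1}, {"linear": [0, 0, 0], "angular": [0, 0, 0], "jaw": 1}, {"linear": [0, 0, 0], "angular": [0, 0, 0], "jaw": 1}, {"linear": [0, 0, 0], "angular": [0, 0, 0], "jaw": 1}], "force": 20}}

```text
t: 8.95
position: [0.5052, -0.0072, 0.1615]
ee_rot: [1.0, -0.018, -0.0, -0.0]
force: [0.0, -0.5, 0.7]
opening: 0.0881
```

```bash
python3 - <<'E'
from h import *
o=arm.get_obs();print(o['t'],o['position'],o['opening'],o['force'])
c=cap('wrist','wrist6');P=pts(c);ok=c['depth']>0;tcp=o['position']
m=ok&(abs(P[...,0]-.506)<.02)&(P[...,1]>0)&(P[...,1]<.03)&(P[...,2]>.106)&(P[...,2]<.125)
print('foot front y',np.median(P[m][:,1]),m.sum(),np.polyfit(P[m][:,0],P[m][:,1],1))
m=ok&(P[...,2]>.127)&(P[...,2]<.133)&(abs(P[...,0]-.506)<.035)&(P[...,1]>-.03)&(P[...,1]<.03)
B=P[m][:,:2].astype('f4').copy();print(len(B),B.min(0),B.max(0))
E
```

```text
8.95 [ 0.50519519 -0.00719456  0.16149623] 0.08806026274965453 [ 0.02366038 -0.53711203  0.72284168]
foot front y 0.017732648721945736 433 [-0.03752447  0.03671967]
1557 [ 0.47865885 -0.00564838] [0.532653   0.01877837]
```

View pics/wrist6.png

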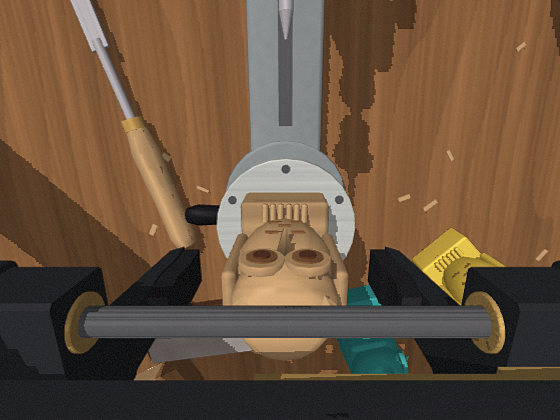

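Owl stands released, centred within about 0.5 mm, turned −2.15°, face to the needle. Rise and move over the collar (expected at (0.5126, 0.171, 0.168)).

Emit:
{"fn": "play_rows", "kwargs": {"moves": [{"linear": [0, 0, 0.3], "angular": [0, 0, 0], "jaw": 1}, {"linear": [0, 0, 0.8], "angular": [0, 0, 0], "jaw": 1}, {"linear": [0, 0, 0.9], "angular": [0, 0, 0], "jaw": 1}, {"linear": [0, 0, 0.9], "angular": [0, 0, 0], "jaw": 1}, {"linear": [0, 0.2, 0.6], "angular": [0, 0, 0], "jaw": 1}, {"linear": [0.04, 0.9, 0], "angular": [0, 0, 0], "jaw": 1}, {"linear": [0.04, 0.9, 0], "angular": [0, 0, 0], "jaw": 1}, {"linear": [0.04, 0.9, 0], "angular": [0, 0, 0], "jaw": 1}, {"linear": [0.04, 0.9, 0], "angular": [0, 0, 0], "jaw": 1}, {"linear": [0.02, 0.59, 0], "angular": [0, 0, 0], "jaw": 1}, {"linear": [0, 0, 0], "angular": [0, 0, 0], "jaw": 1}, {"linear": [0, 0, 0], "angular": [0, 0, 0], "jaw": 1}], "force": 20}}

```text
t: 10.2
position: [0.5123, 0.1683, 0.3014]
ee_rot: [1.0, -0.018, -0.0, 0.0]
force: [-0.6, 0.1, -0.2]
opening: 0.0881
```

```bash
python3 - <<'E'
from h import *
o=arm.get_obs();print(o['t'],o['position'],o['force'],R.from_quat(o['ee_rot']).as_matrix().round(4).tolist())
c=cap('wrist','wrist7');P=pts(c);ok=c['depth']>0
for t in ['needle_tip','pointer']:
    print(t,[(np.round(x['position']).tolist(),round(x['score'],2)) for x in arm.tip_of('wrist',t)])
print(proj(c,np.array([.5126,.1714,.168])))
m=(P[...,2]>0.15)&(P[...,2]<0.2)&ok&(P[...,1]>0.08)&(P[...,1]<0.3)&(abs(P[...,0]-.513)<0.03)
Q=P[m]
for y in np.arange(0.09,0.26,0.005):
    s=Q[abs(Q[:,1]-y)<0.0025]
    if len(s)>3: print(round(y,3),len(s),'x',s[:,0].min().round(4),s[:,0].max().round(4),((s[:,0].min()+s[:,0].max())/2).round(4),'ztop',s[:,2].max().round(4))
E
```

```text
10.2 [0.51230593 0.16830544 0.30135386] [-0.64111493  0.14609204 -0.23113539] [[0.9994, -0.0359, -0.0004], [-0.0359, -0.9994, -0.0003], [-0.0004, 0.0003, -1.0]]
needle_tip [([280.0, 265.0], 0.61)]
pointer [([282.0, 194.0], 0.71), ([283.0, 355.0], 0.21)]
[284.5451045 196.6998172]
0.1 13 x 0.5085 0.5116 0.51 ztop 0.1708
0.105 18 x 0.5076 0.5127 0.5101 ztop 0.172
0.11 28 x 0.5078 0.5129 0.5103 ztop 0.1721
0.115 30 x 0.508 0.5131 0.5105 ztop 0.1726
0.12 27 x 0.5082 0.5132 0.5107 ztop 0.1725
0.125 31 x 0.5084 0.5134 0.5109 ztop 0.1728
0.13 26 x 0.5086 0.5135 0.5111 ztop 0.1723
0.135 28 x 0.5079 0.5147 0.5113 ztop 0.1733
0.14 44 x 0.5062 0.5168 0.5115 ztop 0.1744
0.145 59 x 0.5044 0.5178 0.5111 ztop 0.1775
0.15 16 x 0.5046 0.5252 0.5149 ztop 0.1856
0.155 288 x 0.4936 0.5304 0.512 ztop 0.1885
0.16 181 x 0.4936 0.525 0.5093 ztop 0.1842
0.165 143 x 0.4986 0.5251 0.5119 ztop 0.1829
0.17 153 x 0.4989 0.5253 0.5121 ztop 0.1832
0.175 156 x 0.4992 0.5253 0.5122 ztop 0.1832
0.18 148 x 0.4994 0.5254 0.5124 ztop 0.1834
0.185 196 x 0.4996 0.5254 0.5125 ztop 0.183
0.19 66 x 0.5081 0.5184 0.5132 ztop 0.1754
0.195 66 x 0.5083 0.5185 0.5134 ztop 0.1752
0.2 68 x 0.5077 0.5186 0.5132 ztop 0.1756
0.205 74 x 0.5078 0.5188 0.5133 ztop 0.1756
0.21 87 x 0.4985 0.5286 0.5136 ztop 0.1856
0.215 204 x 0.4985 0.5288 0.5137 ztop 0.1855
0.22 208 x 0.4988 0.5289 0.5139 ztop 0.1852
0.225 194 x 0.4991 0.5272 0.5131 ztop 0.1855
0.23 190 x 0.501 0.5274 0.5142 ztop 0.1837
0.235 191 x 0.5013 0.5275 0.5144 ztop 0.1838
0.24 193 x 0.5016 0.5275 0.5146 ztop 0.1839
0.245 198 x 0.5009 0.5277 0.5143 ztop 0.1843
0.25 278 x 0.497 0.5354 0.5162 ztop 0.1939
0.255 371 x 0.4938 0.5367 0.5152 ztop 0.1966
```

View pics/wrist7.png

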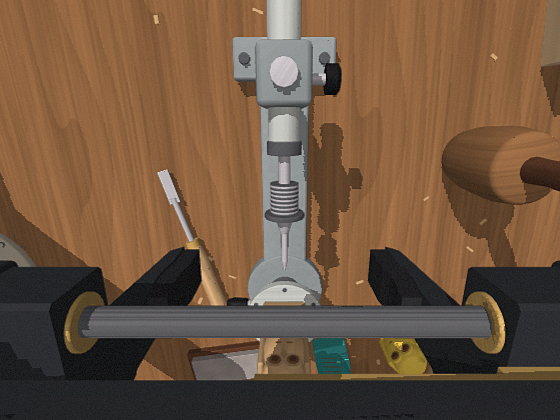

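The wrist view shows the collar at (284,197), flange at (284,213), midway between the fingers and aligned; mouth at (284,148). Descend to the collar.

Emit:
{"fn": "play_rows", "kwargs": {"moves": [{"linear": [0, 0, -0.5], "angular": [0, 0, 0], "jaw": 1}, {"linear": [0, 0, -0.8], "angular": [0, 0, 0], "jaw": 1}, {"linear": [0, 0, -0.8], "angular": [0, 0, 0], "jaw": 1}, {"linear": [0, 0, -0.8], "angular": [0, 0, 0], "jaw": 1}, {"linear": [0, 0, -0.6], "angular": [0, 0, 0], "jaw": 1}, {"linear": [0, 0, -0.3], "angular": [0, 0, 0], "jaw": 1}, {"linear": [0, 0, 0], "angular": [0, 0, 0], "jaw": 1}, {"linear": [0, 0, 0], "angular": [0, 0, 0], "jaw": 1}], "force": 30}}

```text
t: 11.15
position: [0.5128, 0.1678, 0.1501]
ee_rot: [1.0, -0.019, 0.0, 0.0]
force: [0.3, -0.5, -0.3]
opening: 0.0882
```

```bash
python3 - <<'E'
from h import *
o=arm.get_obs();print(o['t'],o['position'],o['force'],o['opening'])
c=cap('wrist','wrist8')
E
```

```text
11.15 [0.51277737 0.1678091  0.15013896] [ 0.31010266 -0.48415335 -0.32195342] 0.08822241916893415
```

View pics/wrist8.png

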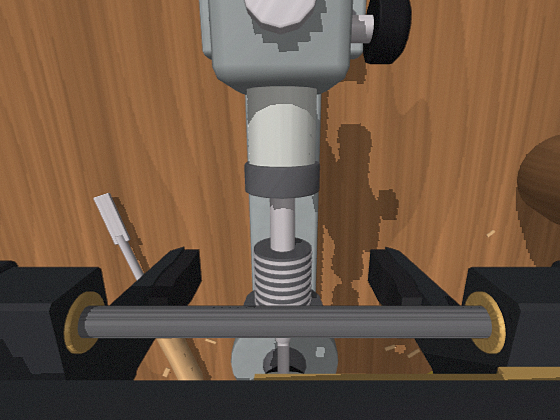

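Collar (283,275) lies between the pads, flange just in front. Close with 35 N after a 1 mm nudge back from the flange.

Emit:
{"fn": "play_rows", "kwargs": {"moves": [{"linear": [0, 0.03, -0.02], "angular": [0, 0, 0], "jaw": 1}, {"linear": [0, 0, 0], "angular": [0, 0, 0], "jaw": -1}, {"linear": [0, 0, 0], "angular": [0, 0, 0], "jaw": -1}, {"linear": [0, 0, 0], "angular": [0, 0, 0], "jaw": -1}, {"linear": [0, 0, 0], "angular": [0, 0, 0], "jaw": -1}, {"linear": [0, 0, 0], "angular": [0, 0, 0], "jaw": -1}, {"linear": [0, 0, 0], "angular": [0, 0, 0], "jaw": -1}, {"linear": [0, 0, 0], "angular": [0, 0, 0], "jaw": -1}], "force": 35}}

```text
t: 12.0
position: [0.5124, 0.1696, 0.1487]
ee_rot: [1.0, -0.018, -0.0, 0.0]
force: [-0.1, -0.5, -0.0]
opening: 0.0343
```

```bash
python3 - <<'E'
from h import *
o=arm.get_obs();print(o['t'],o['position'],o['force'],o['ft_torque'],o['opening'])
c=cap('wrist','wrist9')
E
```

```text
12.0 [0.51238823 0.16959571 0.14873774] [-0.09650436 -0.48733107 -0.04951083] [-0.05939987  0.00694996  0.00376576] 0.03426441755493392
```

View pics/wrist9.png

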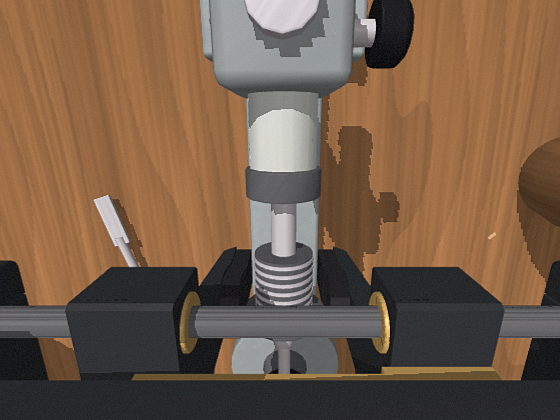

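Emit:
{"fn": "play_rows", "kwargs": {"moves": [{"linear": [0, 0, 0], "angular": [0, 0, 0], "jaw": -1}, {"linear": [0, 0, 0], "angular": [0, 0, 0], "jaw": -1}, {"linear": [0, 0, 0], "angular": [0, 0, 0], "jaw": -1}], "force": 35}}

```text
t: 12.35
position: [0.512, 0.1696, 0.1487]
ee_rot: [1.0, -0.018, -0.0, 0.0]
force: [-4.0, -1.0, 2.6]
opening: 0.0244
```

```bash
python3 - <<'E'
from h import *
o=arm.get_obs();print(o['t'],o['position'],o['force'],o['ft_torque'],o['opening'])
c=cap('wrist','wrist10');P=pts(c);ok=c['depth']>0
m=(P[...,2]>0.15)&(P[...,2]<0.2)&ok&(P[...,1]>0.15)&(P[...,1]<0.24)&(abs(P[...,0]-.513)<0.003)
Q=P[m]
for y in np.arange(0.176,0.22,0.002):
    s=Q[abs(Q[:,1]-y)<0.001]
    if len(s)>1: print(round(y,3),s[:,2].max().round(4))
E
```

```text
12.35 [0.51199412 0.16959998 0.14874034] [-4.0097215  -1.0243014   2.56004801] [-0.04257775  0.57782442  0.048512  ] 0.024367770559418394
0.176 0.1833
0.178 0.1827
0.18 0.1832
0.182 0.1827
0.184 0.1831
0.186 0.1822
0.188 0.1754
0.19 0.1753
0.192 0.1754
0.194 0.1753
0.196 0.1757
0.198 0.1752
0.2 0.1757
0.202 0.1755
0.204 0.1753
0.206 0.175
0.208 0.1755
0.212 0.1855
0.214 0.1857
0.216 0.1854
0.218 0.186
0.22 0.1855
```

Gripped (24.4 mm on the 26 mm collar); rear edge of the collar at y=0.187, mouth at 0.211. Pull along the rod in part first (52 mm), then measure.

Emit:
{"fn": "play_rows", "kwargs": {"moves": [{"linear": [-0.004, -0.05, 0], "angular": [0, 0, 0], "jaw": -1}, {"linear": [-0.005, -0.15, 0], "angular": [0, 0, 0], "jaw": -1}, {"linear": [-0.008, -0.22, 0], "angular": [0, 0, 0], "jaw": -1}, {"linear": [-0.008, -0.22, 0], "angular": [0, 0, 0], "jaw": -1}, {"linear": [-0.008, -0.22, 0], "angular": [0, 0, 0], "jaw": -1}, {"linear": [-0.008, -0.22, 0], "angular": [0, 0, 0], "jaw": -1}, {"linear": [-0.006, -0.15, 0], "angular": [0, 0, 0], "jaw": -1}, {"linear": [-0.003, -0.07, 0], "angular": [0, 0, 0], "jaw": -1}, {"linear": [0, 0, 0], "angular": [0, 0, 0], "jaw": -1}, {"linear": [0, 0, 0], "angular": [0, 0, 0], "jaw": -1}], "force": 35}}

```text
t: 13.4
position: [0.5103, 0.1184, 0.1488]
ee_rot: [1.0, -0.018, 0.0, -0.001]
force: [-2.4, 6.6, 1.3]
opening: 0.0244
```

```bash
cat > meas.py <<'E'
from h import *
import sys
k=sys.argv[1]
o=arm.get_obs();print(o['t'],o['position'],o['force'],o['ft_torque'],o['opening'])
c=cap('wrist','wrist'+k);P=pts(c);ok=c['depth']>0
m=(P[...,2]>0.15)&(P[...,2]<0.2)&ok&(P[...,1]>0.1)&(P[...,1]<0.24)&(abs(P[...,0]-.512)<0.004)
Q=P[m]
ys=np.arange(0.11,0.225,0.001);zz=[]
for y in ys:
    s=Q[abs(Q[:,1]-y)<0.0007]; zz.append(s[:,2].max() if len(s) else 0)
zz=np.array(zz)
print([(round(float(a),3),round(float(b),4)) for a,b in zip(ys[::1],zz) if b>0 and not .14<a<.2])
cap('scene','scene'+k);cap('side','side'+k)
for n in ['scene','side']:
  for t in ['needle_tip','owl_breast','owl_mid']: print(n,t,[(np.round(x['position'],1).tolist(),round(x['score'],2)) for x in arm.tip_of(n,t)])
E
python3 meas.py 11
```

```text
13.4 [0.51026578 0.11835912 0.14876354] [-2.44008876  6.55066698  1.28770739] [ 0.94743582  0.4045306  -0.0683154 ] 0.024441148247133334
[(0.113, 0.1801), (0.114, 0.1815), (0.115, 0.1826), (0.116, 0.1827), (0.117, 0.1831), (0.118, 0.1831), (0.119, 0.1829), (0.12, 0.1829), (0.121, 0.183), (0.122, 0.1829), (0.123, 0.1835), (0.124, 0.183), (0.125, 0.183), (0.126, 0.183), (0.127, 0.1828), (0.128, 0.1828), (0.129, 0.1832), (0.13, 0.1826), (0.131, 0.1826), (0.132, 0.183), (0.133, 0.183), (0.134, 0.1827), (0.135, 0.1824), (0.136, 0.1752), (0.137, 0.1749), (0.138, 0.1754), (0.139, 0.1749), (0.14, 0.1752), (0.2, 0.1756), (0.201, 0.1757), (0.202, 0.1753), (0.203, 0.1751), (0.204, 0.1752), (0.205, 0.1756), (0.206, 0.1761), (0.207, 0.1755), (0.208, 0.1756), (0.209, 0.1756), (0.21, 0.1768), (0.211, 0.1854), (0.212, 0.186), (0.213, 0.1863), (0.214, 0.1863), (0.215, 0.1857), (0.216, 0.1857), (0.217, 0.186), (0.218, 0.1856), (0.219, 0.1863), (0.22, 0.1863), (0.221, 0.1861), (0.222, 0.1855), (0.223, 0.1852), (0.224, 0.184)]
scene needle_tip [([332.4, 184.1], 0.7)]
scene owl_breast [([167.1, 225.0], 0.97), ([267.5, 254.0], 0.93), ([246.5, 232.6], 0.78), ([323.0, 186.2], 0.57)]
scene owl_mid [([307.5, 184.7], 0.92), ([263.0, 259.9], 0.79), ([243.0, 224.7], 0.67), ([158.3, 222.6], 0.57)]
side needle_tip [([251.0, 168.2], 0.55)]
side owl_breast [([320.3, 326.6], 0.94), ([296.6, 250.0], 0.73), ([247.5, 172.9], 0.65), ([318.2, 224.3], 0.58)]
side owl_mid [([323.4, 229.7], 0.92), ([284.5, 251.9], 0.71), ([313.4, 335.6], 0.69), ([250.7, 186.5], 0.64), ([250.4, 167.8], 0.41)]
```

View pics/wrist11.png

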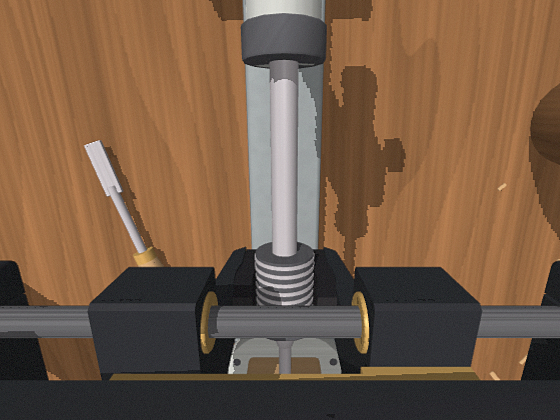

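The tool and the collar's rear edge both moved 51.2 mm, so nothing slipped. There is a dark part of the rod at (284,72) by the mouth; zoom in to see whether it's the ring or shadow.

```bash
python3 - <<'E'
from h import *
c=load('wrist');P=pts(c)
b=c['pixels'][40:120,230:340];cv2.imwrite('pics/z11.png',cv2.resize(b,None,fx=7,fy=7,interpolation=cv2.INTER_NEAREST))
for r in range(56,110,2): print(r,c['pixels'][r,284],c['pixels'][r,279],c['pixels'][r,290],P[r,284].round(4))
E
```

```text
56 [49 47 48] [39 40 39] [44 45 45] [0.5135 0.2111 0.1798]
58 [36 34 35] [43 45 41] [44 41 40] [0.5135 0.2113 0.1757]
60 [145 144 148] [130 127 130] [ 99  98 100] [0.5134 0.2109 0.1741]
62 [138 134 138] [125 122 127] [118 118 122] [0.5134 0.2101 0.1748]
64 [135 134 136] [123 120 124] [125 122 128] [0.5134 0.2097 0.1733]
66 [137 134 139] [123 122 125] [120 120 124] [0.5134 0.2091 0.1731]
68 [138 134 139] [119 117 122] [119 118 123] [0.5133 0.2081 0.1751]
70 [137 134 138] [125 121 126] [118 118 123] [0.5133 0.2076 0.1737]
72 [136 134 139] [121 118 123] [121 118 122] [0.5133 0.207  0.1733]
74 [135 135 139] [120 118 124] [122 118 125] [0.5133 0.2061 0.1748]
76 [137 136 140] [120 117 125] [122 120 126] [0.5132 0.2054 0.1749]
78 [122 122 123] [118 116 120] [115 114 119] [0.5132 0.2047 0.1752]
80 [214 208 217] [205 203 209] [161 162 167] [0.5132 0.2041 0.1752]
82 [210 207 214] [198 195 204] [170 169 173] [0.5132 0.2035 0.1739]
84 [210 205 214] [199 196 203] [170 168 173] [0.5131 0.2028 0.1744]
86 [210 208 214] [199 195 203] [168 165 171] [0.5131 0.202  0.1753]
88 [210 206 211] [199 197 203] [173 170 177] [0.5131 0.2015 0.1738]
90 [208 203 212] [199 196 204] [171 167 175] [0.5131 0.2008 0.1738]
92 [211 206 215] [195 193 201] [170 169 175] [0.513  0.2001 0.1737]
94 [208 205 212] [198 194 202] [171 170 175] [0.513  0.1994 0.1744]
96 [209 207 213] [198 195 204] [168 168 172] [0.513  0.1987 0.1743]
98 [207 206 214] [199 197 204] [170 167 175] [0.513  0.198  0.1744]
100 [210 207 214] [198 196 204] [173 171 177] [0.5129 0.1973 0.1744]
102 [208 205 213] [197 195 202] [168 167 172] [0.5129 0.1966 0.1742]
104 [208 202 211] [196 194 201] [169 166 172] [0.5129 0.1959 0.1744]
106 [209 206 214] [198 195 201] [170 168 174] [0.5129 0.1951 0.1744]
108 [207 206 214] [196 194 201] [171 167 175] [0.5128 0.1945 0.1731]
```

View pics/z11.png

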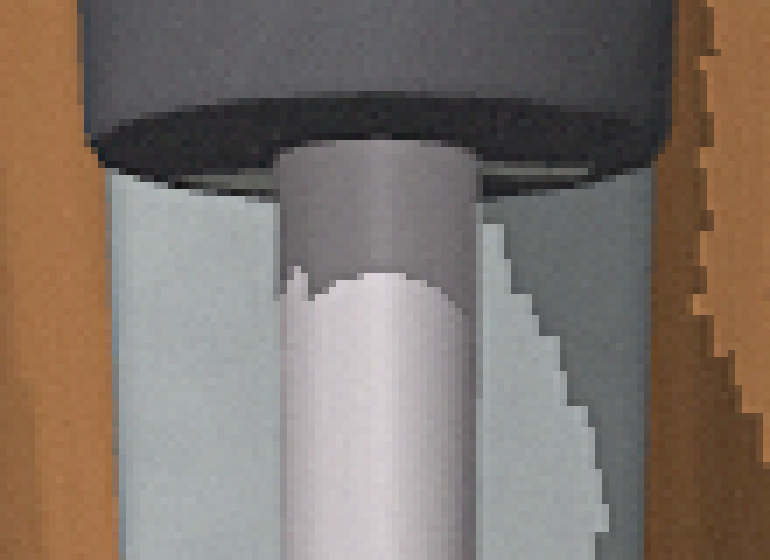

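It's only the barrel's shadow (jagged edge, light grey), so the ring isn't out yet. Another 8.8 mm takes it to 60.

Emit:
{"fn": "play_rows", "kwargs": {"moves": [{"linear": [-0.002, -0.06, 0], "angular": [0, 0, 0], "jaw": -1}, {"linear": [-0.003, -0.08, 0], "angular": [0, 0, 0], "jaw": -1}, {"linear": [-0.002, -0.06, 0], "angular": [0, 0, 0], "jaw": -1}, {"linear": [-0.001, -0.02, 0], "angular": [0, 0, 0], "jaw": -1}, {"linear": [0, 0, 0], "angular": [0, 0, 0], "jaw": -1}, {"linear": [0, 0, 0], "angular": [0, 0, 0], "jaw": -1}, {"linear": [0, 0, 0], "angular": [0, 0, 0], "jaw": -1}], "force": 35}}

```text
t: 14.55
position: [0.51, 0.1098, 0.1488]
ee_rot: [1.0, -0.018, 0.0, -0.001]
force: [-2.1, 6.7, 1.6]
opening: 0.0247
```

```bash
python3 meas.py 12; python3 - <<'E'
from h import *
c=load('wrist');P=pts(c)
b=c['pixels'][0:80,230:340];cv2.imwrite('pics/z12.png',cv2.resize(b,None,fx=7,fy=7,interpolation=cv2.INTER_NEAREST))
for r in range(16,64,2): print(r,c['pixels'][r,284],P[r,284].round(4))
for n,(x,y) in [('scene',(325,185)),('side',(250,170))]:
    c=load(n);b=c['pixels'][y-40:y+40,x-50:x+50];cv2.imwrite('pics/z12%s.png'%n,cv2.resize(b,None,fx=7,fy=7,interpolation=cv2.INTER_CUBIC))
E
```

```text
14.55 [0.50998404 0.10976435 0.14875941] [-2.13647004  6.73496857  1.57350008] [ 0.9692089   0.37036452 -0.03525281] 0.02465667241511074
[(0.11, 0.1825), (0.111, 0.1831), (0.112, 0.1831), (0.113, 0.1829), (0.114, 0.1829), (0.115, 0.1835), (0.116, 0.1835), (0.117, 0.1826), (0.118, 0.1826), (0.119, 0.183), (0.12, 0.1828), (0.121, 0.1828), (0.122, 0.1827), (0.123, 0.1828), (0.124, 0.1831), (0.125, 0.1829), (0.126, 0.1829), (0.127, 0.175), (0.128, 0.1752), (0.129, 0.1755), (0.13, 0.175), (0.131, 0.1752), (0.132, 0.1752), (0.133, 0.1752), (0.134, 0.1752), (0.135, 0.175), (0.136, 0.1751), (0.137, 0.1749), (0.138, 0.1749), (0.139, 0.1752), (0.14, 0.1752), (0.2, 0.1758), (0.201, 0.1753), (0.202, 0.1758), (0.203, 0.1758), (0.204, 0.176), (0.205, 0.1761), (0.206, 0.1765), (0.207, 0.1757), (0.208, 0.1757), (0.209, 0.1756), (0.21, 0.1756), (0.211, 0.186), (0.212, 0.186), (0.213, 0.1858), (0.214, 0.1856), (0.215, 0.1857), (0.216, 0.1857), (0.217, 0.1862), (0.218, 0.1855), (0.219, 0.1831)]
scene needle_tip [([327.4, 181.9], 0.53)]
scene owl_breast [([166.5, 224.8], 0.87), ([317.9, 182.8], 0.81), (
[... 628 characters left out ...]
5135 0.2111 0.1818]
28 [44 43 43] [0.5135 0.211  0.18  ]
30 [42 42 40] [0.5135 0.2113 0.1763]
32 [28 29 25] [0.5135 0.211  0.1753]
34 [144 140 145] [0.5134 0.2105 0.1746]
36 [143 140 146] [0.5134 0.2102 0.1735]
38 [93 90 93] [0.5134 0.2097 0.1727]
40 [32 28 26] [0.5134 0.2086 0.1748]
42 [25 22 21] [0.5134 0.208  0.1748]
44 [37 33 30] [0.5133 0.2072 0.1756]
46 [32 27 24] [0.5133 0.2067 0.1748]
48 [34 32 32] [0.5133 0.2058 0.1758]
50 [30 27 29] [0.5132 0.2052 0.1761]
52 [43 38 38] [0.5132 0.2047 0.1751]
54 [40 40 39] [0.5132 0.2041 0.1747]
56 [27 23 24] [0.5132 0.2037 0.1735]
58 [224 222 229] [0.5132 0.2026 0.1758]
60 [211 206 216] [0.5131 0.2022 0.1744]
62 [209 205 211] [0.5131 0.2016 0.1743]
```

View pics/z12.png

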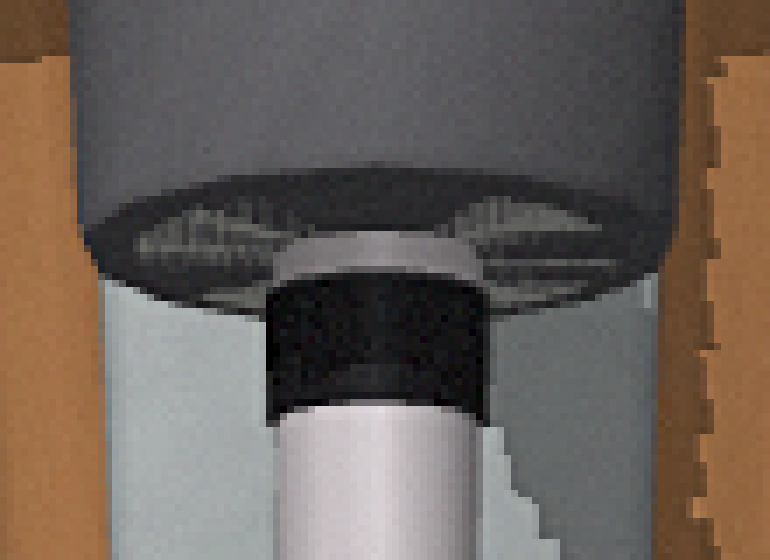

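View pics/z12scene.png

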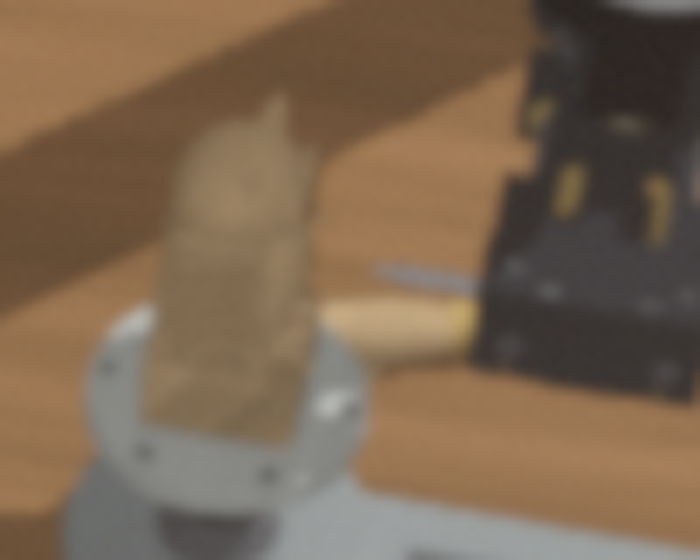

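View pics/z12side.png

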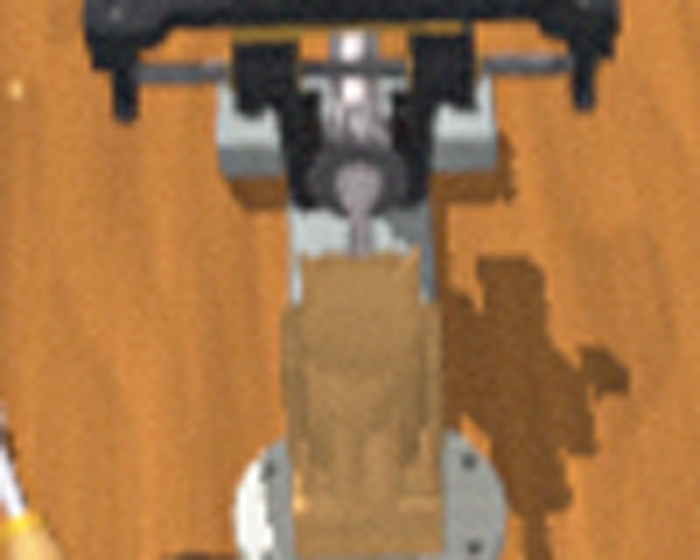

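The dark ring (row 39–57 in the wrist picture) is fully out with a thin light sliver (about 1.5–2 mm) between it and the mouth. Displacement is 59.9 mm and spring force about 7.2 N, both agreeing with 60 mm. The needle tip stands clear of the owl's breast. I'll hold still briefly, check for creep and that the bystanders haven't moved.

Emit:
{"fn": "play_rows", "kwargs": {"moves": [{"linear": [0, 0, 0], "angular": [0, 0, 0], "jaw": -1}, {"linear": [0, 0, 0], "angular": [0, 0, 0], "jaw": -1}, {"linear": [0, 0, 0], "angular": [0, 0, 0], "jaw": -1}, {"linear": [0, 0, 0], "angular": [0, 0, 0], "jaw": -1}, {"linear": [0, 0, 0], "angular": [0, 0, 0], "jaw": -1}], "force": 35}}

```text
t: 15.5
position: [0.51, 0.1098, 0.1488]
ee_rot: [1.0, -0.018, 0.0, -0.001]
force: [-2.5, 7.7, 2.0]
opening: 0.0242
```

```bash
python3 - <<'E'
from h import *
o=arm.get_obs();print(o['t'],o['position'],o['force'],o['opening'],abs(o['joint_velocities']).max())
c=cap('scene','scene13');P=pts(c);ok=c['depth']>0
a=cv2.imread('pics/scene0.png');d=np.abs(a.astype(int)-c['pixels']).max(2)
cv2.imwrite('pics/diff13.png',np.hstack([cv2.resize(c['pixels'],(400,300)),cv2.resize(cv2.cvtColor(np.clip(d*3,0,255).astype('uint8'),cv2.COLOR_GRAY2BGR),(400,300))]))
# upright owl top height + needle tip vs breast
m=ok&(np.hypot(P[...,0]-.506,P[...,1]+.0095)<.035)&(P[...,2]>.11)
print('owl top',P[m][:,2].max())
m=ok&(abs(P[...,2]-.170)<.006)&(abs(P[...,0]-.508)<.012)&(P[...,1]<.07)
ys=np.sort(P[m][:,1]);print('y values near rod level',ys[(ys>0)].round(4)[-40:])
E
```

```text
15.5 [0.50999645 0.10977358 0.14876622] [-2.49197249  7.71785642  1.96209129] 0.02419219252707208 0.001899160288906442
owl top 0.2189054614735051
y values near rod level [0.0141 0.0146 0.015  0.0157 0.0158 0.0161 0.0165 0.0387 0.041  0.0434
 0.0437 0.0457 0.0459 0.0479 0.0483 0.0502 0.0505 0.0508 0.0524 0.0527
 0.0532 0.0547 0.055  0.0554 0.0569 0.0573 0.0577 0.0596 0.0599 0.0618
 0.0622 0.0641 0.0645 0.0648 0.0664 0.0667 0.067  0.0686 0.0689 0.0693]
```

View pics/diff13.png

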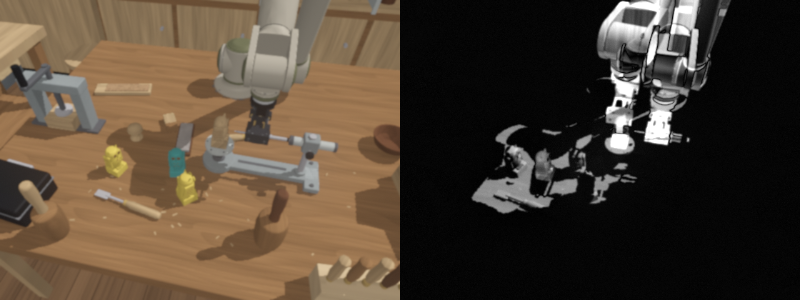

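Steady. The needle tip is at about y=0.038 and the breast at about 0.0165, so the gap is about 21 mm. The owl is upright (top 0.219), and the difference picture shows only the moved owl, the arm and shadows. Handing in.

```bash
python3 -c "
from cell import arm
print(arm.finish_job()); "
```

```text
the job is handed in; nothing more can be done
None
```

I stood the wooden owl upright in the middle of the plate, facing the needle, and let go of it. I then pulled the pointer out by its collar to its mark and handed the job in at about 15.5 s, still holding it there.

**What the last checks showed**
- **Owl:** it is upright and centred on the plate to about 0.5 mm, turned −2.15° to match the stand. I measured this when I let go; afterwards I only confirmed it was still standing.
- **Pull:** the tool moved 59.9 mm along the rod, and the collar's rear edge moved with it, so nothing slipped.
- **Spring force:** the sensor read 6.7 to 7.7 N, against 7.2 N expected at the mark.
- **Ring:** the dark ring is fully out of the barrel.
- **Needle gap:** about 21 mm between tip and breast, against 20 mm expected.
- **Steadiness:** there was no creep over the last half second before hand-in.
- **Other things on the bench:** comparing the scene pictures before and after showed only the owl, the arm and moved shadows.

**Small disagreement:** the wrist picture shows the ring about 1.5–2 mm past the barrel's mouth, so the pull could be up to about 2 mm over. The camera's collar-to-mouth distance also read about 2 mm short, both before and after the pull. I went by the tool's movement and the spring force.

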